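# Snap the red hex driver into its spring jaw holder

### The job

Put the red-handled hex driver away in the holder with the yellow spring jaws: press it straight down until the jaws have snapped shut over its handle and it lies fully home, with both pairs of jaws on the handle between its two end caps, then let go. The shank may point either way; leave the black-handled driver where it lies.

Things in the scene. Friction and masses are not known exactly. Their poses are not given: they have to be found in the camera images.
- red_driver: Hex driver lying on the table, 110 g. Red round handle, 24 mm diameter, 120 mm long, with thin black rings; at each end a six-sided red cap, 8 mm long, 30 mm across flats. Thin steel shank (up to 9 mm thick) goes 80 mm on from the +x cap. Origin: on the axis at mid-handle, 15 mm above the table (its roll means nothing). x: along the axis to the shank tip. Grip across mid-handle.
- holder: Fixed empty holder. Teal base plate 160 x 100 x 8 mm (x, y, z), origin centre of its underside on the table, z up. Two pairs of yellow jaws, 12 mm wide in x, at x = -40 and +40, 73 mm high; behind them steps 40 mm high at y = -44 and +44. Between the pairs 68 mm are free for fingers. Throat shut 20 mm, between lips 53 mm up; the mouth above flares to 38 mm. Rests carry the handle when home.
- seat (a point): Point 45 mm above the holder's origin, same axes: mid-handle (on the axis) belongs here when home, the handle along x, either way round. Pushed down here, the handle spreads each jaw sideways (y) by up to 10 mm against its spring (1.1 N shut, 0.16 N per mm); about 5 to 20 N in all, then the lips close over it.
- black_driver: The other hex driver, same shape and size but with a black handle; same origin and axes. To be left where it lies.
There are look-alikes about, which are no part of the job. Leave any blue or pink look-alike of the holder alone.

How it is judged (in metres and radians):
At the end, for the whole second after the job is handed in: The red driver lies at rest in the holder, its handle along the holder's x within 0.15 rad, the middle of the handle within 16 mm of the seat point along x, 8 mm across and 5 mm in height, so held by both pairs of jaws; the black driver has never been moved by 30 mm or more (x of red_driver in the frame of seat between -0.016 and 0.016 m and y of red_driver in the frame of seat between -0.008 and 0.008 m and z of red_driver in the frame of seat between -0.005 and 0.005 m and angle between the x axis of red_driver and the x axis of seat, either way round below 0.15 rad and linear speed of red_driver below 0.02 m/s); the robot touches nothing.
It fails at once if the black-handled driver is moved 30 mm or more (distance of black_driver from where it was at the start of the episode above 0.03 m).
It also fails if it takes over 35 s, if anything falls off the work surface, if the arm or the gripper's body presses on something with over 40 N, if the wrist force passes 120 N, or if a joint passes its speed limit or range.

### The arm

A 7-joint arm with a two-finger parallel gripper is mounted at the origin on the work surface. World frame = base frame: x ahead of the robot, y to its left, z up, the work surface at z = 0. Lengths are in mm, angles in rad, forces in N, time in s.
With the tool pointing down it reaches from about 400 to 875 mm from the base axis. Payload 4.4 kg.
Tool frame: the origin (TCP) lies midway between the tips of the shut fingers; the grasp point (between the pads) lies ctrl.tcp_to_grasp behind it (ctrl.tcp_to_grasp is the distance from the TCP to the grasp point, in mm); z points along the fingers, y is the line along which they close (so a half turn about z gives the same grasp; the last joint's range is limited). The gripper opens to 85 mm and grips with 20 to 120 N. Pads are 22 mm wide; open, the fingers measure 114 mm over their backs; the gripper's body (76 mm by 85 mm) begins 54 mm behind the grasp point. The pads swing forward as they close: fully open they stand 13 mm farther back than shut.
Start: joints at [1.162, 0.628, 0.038, 1.517, -0.027, 0.996, -0.02], TCP at [218.509, -612.186, 231.313] pointing down, gripper open.
Joint ranges: [-3.06, 3.06], [-0.37, 2.12], [-1.25, 1.32], [0.18, 2.47], [-1.1, 4.24], [0.23, 1.98], [-2.94, 2.94]. Speed limits (rad/s): [2.57, 2.57, 3.14, 3.14, 3.14, 3.14, 3.14].

### API

Orientations are given as [roll, pitch, yaw] about the fixed x, y, z axes, in that order (R = Rz(yaw) Ry(pitch) Rx(roll)).
In Python, from cell import ctrl, get_image, get_calibration, workorder, boxes_of, place_of gives the robot as it stands.
- The arm moves only by the tool play_rows, never from a script. Its argument "series" is a list that holds one entry, the list of rows, each a list of 7 numbers: the shift along the world's x, y, z in cm, then the turn, a rotation vector about the world's x, y, z in degrees, then the closure, from 0 (fully open) to 1 (shut). A call has 1 to 20 rows; each row shifts and turns the commanded pose from where the row before left it; what a row does not reach is not made up. A row lasts 1/8 s, in which the tool goes at most 62.5 mm and 10.7 degrees, less where a joint would pass 70% of its speed; a pose out of reach is approached as far as the arm can. A call with a gripper value outside its range is refused whole. The fingers move at their own pace and stop on an object; the grip force is fixed at half the most. Time passes only in rows, so rows that do not move let the fingers close. It gives the time, the measured TCP pose, the force, the opening and the grip force at its end, in the units of the state.
- ctrl.read_state(): the state, without advancing time (a new reading comes with each control period).
- get_image(name): name is "side" or "top" or "wrist"; returns (picture, depth): 480x640x3 uint8, red, green, blue; 480x640 float32, mm along the optical axis (not along the pixel's ray), 0 where there is no reading.
- get_calibration(name): a dict with "K" (3x3 intrinsics, pixels), "k1" (the pictures are not rectified: a ray, as slopes to the right and down, at radius r is drawn at 1 + k1 r^2 times it, then the intrinsics apply), "R" (3x3) and "t" (3): a world point X has camera coordinates R X + t; the wrist camera has in their place "mount" (4x4, takes a point from camera to tool coordinates, whose origin is the TCP and whose axes are the flange's). Camera axes: x right, y down, z forward; pixel columns grow to the right and rows downward; lengths in mm; the calibration is good to about 2 mm. A picture is of the moment at which its call begins: read the wrist's pose just before it. get_calibration takes no time and is no camera call.
- workorder.finish_job(): hands the job in; it is judged then, once.
Trained networks look in the newest picture that a camera, given by its name, has taken for a name from the list of things; names that differ only in an ending like _2 or _b are one class to them, and where a whole thing is asked for, a point or a joint stands for the part that bears it (a point fixed in the world has none). Each returns a list of dicts, best first, with "p" (0 to 1); they miss things now and then, are a little off and sometimes report something else, mostly with a low value. They report only what shows in the picture. A call takes as long as a camera call. They do not tell look-alikes from the thing itself.
- boxes_of(target, camera): "pixel" ([column, row] in pixels, amid what is visible of it).
- place_of(target, camera): "pixel" ([column, row] in pixels: a listed point, or the origin of a listed thing).
The state is a dict: "clock": time; "qpos": joint angles; "qd": joint speeds; "tau": joint torques, N m; "eef_pos": TCP position; "tool_rot": TCP orientation; "force": force on the tool from outside, world axes, zero at the start; "torque": the same for the moment, N m; "width": finger opening in mm; "gripper_force": force on a finger pad.
Only numpy, scipy, OpenCV 4.12 (cv2) and the standard library are available. Lean on these libraries where they do the work, as an engineer would, in place of code of your own. Each camera call takes 0.05 s, during which the arm holds its last target. There are 200 camera calls.

## Working session

There is one attempt and no reset: what is moved stays moved. The work goes in short steps, Python scripts to look and compute and a tool call to move; the robot and the scene stay as the last step left them, time stands still between calls to the robot, and variables do not carry over. Pictures are saved under pics/ and viewed, at most 10 in all, crops included, and the job is handed in when it is done.

Besides the shell and the picture viewer there is one more tool, called after "Request:" as name(argument=value, ...), one argument or row to a line, values as JSON. play_rows: Moves the arm, as the interface text tells. Its arguments: {"type":"object","properties":{"series":{"type":"array"}},"required":["series"]}

```bash
mkdir -p pics; cat > h.py <<'E'
import numpy as np, cv2
from cell import ctrl, get_image, get_calibration, workorder, boxes_of, place_of
from scipy.spatial.transform import Rotation as Ro
def campose(name, st=None):
    c=get_calibration(name)
    if 'R' in c:
        R=np.array(c['R']).T; return c, R, -R@np.array(c['t'])
    M=np.array(c['mount']); Rt=Ro.from_euler('xyz',st['tool_rot']).as_matrix()
    return c, Rt@M[:3,:3], Rt@M[:3,3]+np.array(st['eef_pos'])
def rays(c,px):
    return cv2.undistortPoints(np.float64(px).reshape(-1,1,2),np.float64(c['K']),np.float64([c['k1'],0,0,0])).reshape(-1,2)
def onplane(cp,px,z):
    c,R,o=cp; d=np.c_[rays(c,px),np.ones(len(np.reshape(px,(-1,2))))]@R.T
    return o+d*((z-o[2])/d[:,2])[:,None]
def cloud(cp,depth):
    c,R,o=cp; v,u=np.mgrid[0:480,0:640]; r=rays(c,np.c_[u.ravel(),v.ravel()])
    p=np.c_[r,np.ones(len(r))]*depth.reshape(-1,1)
    return (p@R.T+o).reshape(480,640,3)
E
python3 - <<'E'
from h import *
st=ctrl.read_state(); print(st['tool_rot'],ctrl.tcp_to_grasp,st['clock'])
for n in ['top','side']:
    im,d=get_image(n); cv2.imwrite(f'pics/{n}0.png',im[...,::-1]); np.savez(f'{n}0.npz',im=im,d=d)
    cp=campose(n); print(n,cp[2])
    for t,z in [('red_driver',15),('holder',0),('seat',45),('black_driver',15)]:
        for f in (place_of,boxes_of):
            for r in f(t,n)[:4]: print(t,f.__name__,round(r['p'],2),np.round(r['pixel']),onplane(cp,r['pixel'],z).round()[0])
E
```

```text
[-3.13967737e+00  1.81225758e-05  3.42819196e-01] 18.700000000000003 0.0
top [ 306.95061911   27.11070398 1339.42764472]
red_driver call 0.97 [449. 187.] [ 543. -283.   15.]
red_driver call 0.65 [447. 187.] [ 544. -279.   15.]
holder call 0.95 [177. 199.] [512. 336.   0.]
holder call 0.92 [164. 318.] [241. 357.   0.]
holder call 0.63 [260. 209.] [489. 145.   0.]
holder call 0.85 [163. 319.] [238. 361.   0.]
holder call 0.76 [177. 195.] [520. 337.   0.]
seat call 0.95 [158. 317.] [245. 361.  45.]
seat call 0.9 [256. 201.] [502. 150.  45.]
seat call 0.76 [175. 196.] [510. 329.  45.]
seat call 0.7 [259. 208.] [486. 143.  45.]
seat call 0.63 [164. 316.] [246. 347.  45.]
black_driver call 0.56 [360. 200.] [510. -80.  15.]
black_driver call 0.17 [254. 205.] [497. 156.  15.]
black_driver call 0.66 [357. 198.] [514. -74.  15.]
side [-29.55955708 783.35717496 988.07298574]
red_driver call 0.66 [332. 159.] [ 549. -271.   15.]
red_driver call 0.87 [332. 159.] [ 548. -271.   15.]
holder call 0.87 [266. 269.] [491. 150.   0.]
holder call 0.7 [213. 320.] [509. 329.   0.]
holder call 0.63 [308. 390.] [244. 364.   0.]
holder call 0.95 [310. 391.] [239. 364.  -0.]
holder call 0.9 [268. 266.] [492. 141.   0.]
holder call 0.58 [212. 323.] [507. 337.   0.]
seat call 0.75 [263. 261.] [487. 163.  45.]
seat call 0.56 [310. 384.] [234. 372.  45.]
seat call 0.55 [204. 311.] [516. 341.  45.]
seat call 0.85 [210. 323.] [486. 357.  45.]
seat call 0.8 [310. 392.] [226. 386.  45.]
seat call 0.63 [266. 269.] [467. 179.  45.]
black_driver call 0.61 [309. 201.] [516. -89.  15.]
black_driver call 0.95 [305. 203.] [522. -77.  15.]
```

View pics/top0.png

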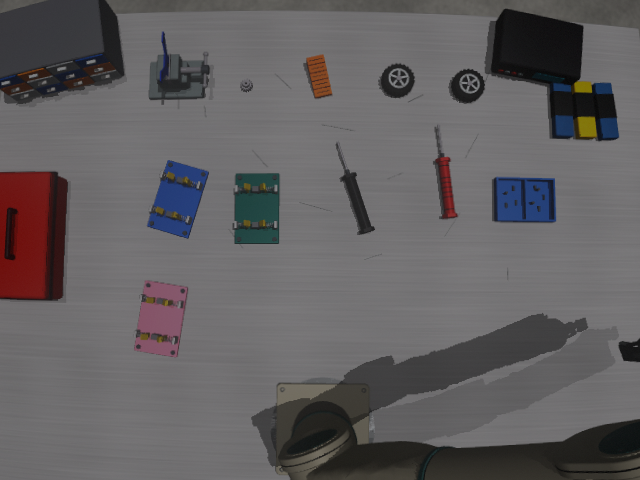

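View pics/side0.png

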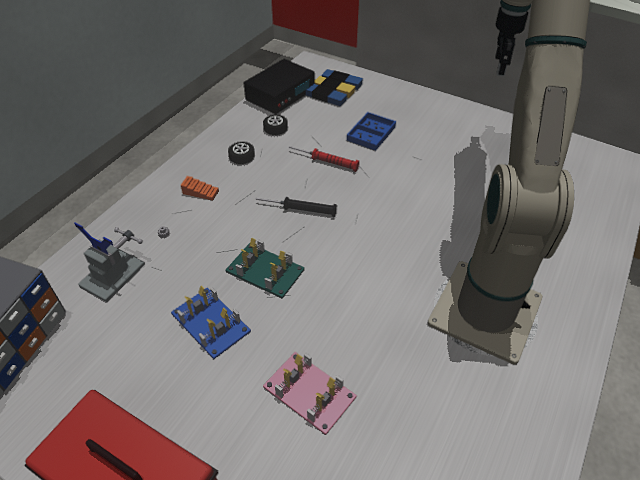

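The top view shows the teal holder at about (257,208), the red driver at (446,187) with its shank up (+x), and the black driver at (357,200). The blue (178,199) and pink (161,318) holders are look-alikes.

```bash
cat > seg.py <<'E'
from h import *
def seg(im,kind,box=None):
    hsv=cv2.cvtColor(im,cv2.COLOR_RGB2HSV)
    lo,hi=((0,110,50),(8,255,255)) if kind=='red' else ((75,80,30),(95,255,200))
    m=cv2.inRange(hsv,lo,hi)
    if kind=='red': m|=cv2.inRange(hsv,(172,110,50),(180,255,255))
    if box: k=np.zeros_like(m); u0,v0,u1,v1=box; k[v0:v1,u0:u1]=1; m=m*k
    m=cv2.morphologyEx(m,cv2.MORPH_CLOSE,np.ones((7,7)))
    return m
def rect(P):
    (c,s,a)=cv2.minAreaRect(P[:,:2].astype(np.float32)); 
    if s[0]<s[1]: a+=90; s=s[::-1]
    return np.round(c,1),np.round(s,1),round((a+90)%180-90,2)
E
python3 - <<'E'
from seg import *
for n,br,bh in [('top',(420,140,470,230),(225,160,290,255)),('side',(295,140,370,180),(215,230,310,305))]:
    f=np.load(n+'0.npz'); cp=campose(n); X=cloud(cp,f['d'])
    for k,b,z in (('red',br,15),('teal',bh,8)):
        m=seg(f['im'],k,b); v,u=np.nonzero(m); px=np.c_[u,v]
        print(n,k,len(u),rect(onplane(cp,px,z)), 'depth med z',np.median(X[v,u,2]), rect(X[v,u]))
E
```

```text
top red 620 (array([ 543.6, -276.3]), array([139.1,  30.9]), 6.24) depth med z 25.982129289756813 (array([ 545.2, -276.1]), array([142.4,  32.6]), 6.63)
top teal 2640 (array([491.4, 151.7]), array([155.3,  97.3]), 0.92) depth med z 8.835348611689938 (array([431.4, 133.8]), array([299.2, 134.3]), 16.43)
side red 396 (array([ 543.3, -274.1]), array([145.9,  47.5]), 6.38) depth med z 22.520248413044897 (array([237.5, 223.3]), array([1234. ,  129.8]), -58.51)
side teal 1613 (array([490.1, 155.1]), array([159. ,  98.6]), 0.71) depth med z 7.659437981435872 (array([232.5, 405.9]), array([901.9, 176.5]), -44.16)
```

Request:
play_rows(
  series=[
    [[3.25,3.37,-0.8,0,0,-1.33,0],[3.25,3.37,-0.8,0,0,-1.33,0],[3.25,3.37,-0.8,0,0,-1.33,0],[3.25,3.37,-0.8,0,0,-1.33,0],[3.25,3.37,-0.8,0,0,-1.33,0],[3.25,3.37,-0.8,0,0,-1.33,0],[3.25,3.37,-0.8,0,0,-1.33,0],[3.25,3.37,-0.8,0,0,-1.33,0],[3.25,3.37,-0.8,0,0,-1.33,0],[3.25,3.37,-0.8,0,0,-1.33,0],[0,0,0,0,0,0,0],[0,0,0,0,0,0,0]],
  ],
)

```text
clock: 2.4
eef_pos: [543.1, -275.6, 151.3]
tool_rot: [3.141, 0.001, 0.111]
force: [-0.4, -0.5, 0.4]
width: 85.6
gripper_force: 0.0
```

```bash
cat > w.py <<'E'
from seg import *
import sys
kind,z,tag=sys.argv[1],float(sys.argv[2]),sys.argv[3]
st=ctrl.read_state(); im,d=get_image('wrist'); cv2.imwrite(f'pics/{tag}.png',im[...,::-1]); np.savez(tag+'.npz',im=im,d=d)
print(np.round(st['eef_pos'],1),np.degrees(st['tool_rot']).round(2),np.round(st['force'],1),st['width'],st['clock'])
cp=campose('wrist',st); X=cloud(cp,d); m=seg(im,kind)
n,l,s,c=cv2.connectedComponentsWithStats(m); i=1+np.argmax(s[1:,4]); v,u=np.nonzero(l==i)
print(s[i],rect(onplane(cp,np.c_[u,v],z)),'depth',np.median(X[v,u,2]),rect(X[v,u][d[v,u]>0]))
E
python3 w.py red 15 w1
```

```text
[ 543.1 -275.6  151.3] [1.7997e+02 4.0000e-02 6.3600e+00] [-0.4 -0.5  0.4] 85.64934009908991 2.4
[ 304  147   42  162 4581] (array([ 539.8, -274.5]), array([143.9,  33. ]), 6.47) depth 24.66982257589933 (array([ 535.2, -275.1]), array([154.2,  33. ]), 6.48)
```

View pics/w1.png

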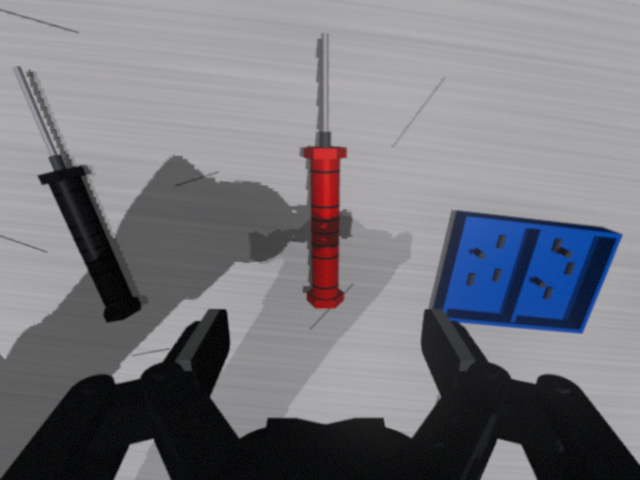

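The wrist view confirms the red driver at about (324,228), centred and aligned between the fingers. Descending.

Request:
play_rows(
  series=[
    [[0,0,-4,0,0,0,0],[0,0,-4,0,0,0,0],[0,0,-4,0,0,0,0],[0,0,-2,0,0,0,0],[0,0,-0.9,0,0,0,0.2],[0,0,0,0,0,0,0.6],[0,0,0,0,0,0,1],[0,0,0,0,0,0,1],[0,0,0,0,0,0,1],[0,0,0,0,0,0,1]],
  ],
)

```text
clock: 3.7
eef_pos: [544.5, -275.7, 3.8]
tool_rot: [3.14, -0.002, 0.111]
force: [-1.3, 0.7, 6.5]
width: 21.9
gripper_force: 58.7
```

Request:
play_rows(
  series=[
    [[0,0,1,0,0,0,1],[0,0,3,0,0,0,1],[0,0,4,0,0,0,1],[0,0,4,0,0,0,1],[0,0,2.5,0,0,0,1],[-0.4,4,0,0,0,-0.55,1],[-0.6,4.8,0,0,0,-0.6,1],[-0.6,4.8,0,0,0,-0.6,1],[-0.6,4.8,0,0,0,-0.6,1],[-0.6,4.8,0,0,0,-0.6,1],[-0.6,4.8,0,0,0,-0.6,1],[-0.6,4.8,0,0,0,-0.6,1],[-0.6,4.8,0,0,0,-0.6,1],[-0.6,4,0,0,0,-0.6,1],[-0.1,1,0,0,0,-0.1,1],[0,0,0,0,0,0,1],[0,0,0,0,0,0,1]],
  ],
)

```text
clock: 5.82
eef_pos: [490.8, 149.0, 147.5]
tool_rot: [3.141, -0.0, 0.013]
force: [-0.0, -0.4, -0.8]
width: 21.9
gripper_force: 59.0
```

```bash
python3 w.py teal 8 w2; python3 - <<'E'
from seg import *
f=np.load('w2.npz'); st=ctrl.read_state(); cp=campose('wrist',st); X=cloud(cp,f['d']); m=seg(f['im'],'red')
v,u=np.nonzero(m); print(rect(onplane(cp,np.c_[u,v],st['eef_pos'][2]+12)))
for r in place_of('seat','wrist')[:3]: print('seat',r['p'],onplane(cp,r['pixel'],45))
for r in place_of('red_driver','wrist')[:3]: print('red',r['p'],r['pixel'],onplane(cp,r['pixel'],st['eef_pos'][2]+12))
E
```

```text
[490.8 149.  147.5] [ 1.7995e+02 -2.0000e-02  7.6000e-01] [-0.  -0.4 -0.8] 21.91948726507555 5.825
[ 263  183   32  125 2707] (array([472.2, 189.9]), array([115.8,  26.2]), 0.11) depth 6.996757791724065 (array([470.9, 185.2]), array([123.9,  35.9]), 0.49)
(array([493.6, 203.2]), array([146.7, 125.5]), -85.9)
seat 0.95 [[516.93575876 333.66557863  45.        ]]
red 0.67 [327.6, 319.6] [[494.56566705 149.26994717 159.47461921]]
```

View pics/w2.png

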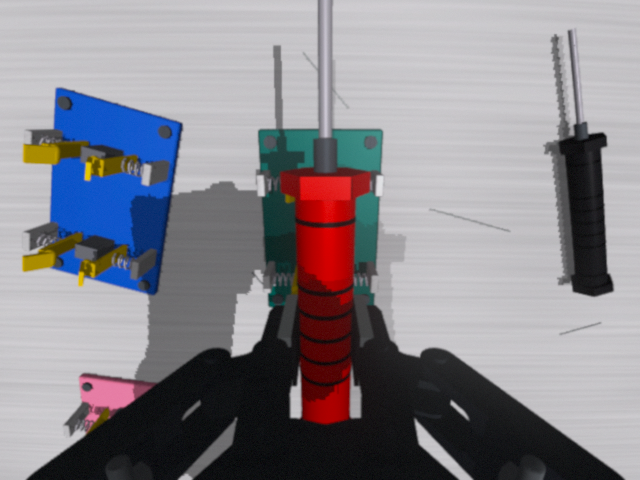

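```bash
python3 - <<'E'
from seg import *
st=ctrl.read_state(); f=np.load('w2.npz'); cp=campose('wrist',st)
m=seg(f['im'],'teal',(240,110,400,310)); h=m>0
L=[];R=[]
for v in list(range(145,165))+list(range(210,255)):
    u=np.nonzero(h[v])[0]; L.append((u[0]-.5,v)); R.append((u[-1]+.5,v))
for s in (L,R):
    P=onplane(cp,s,8); k=np.polyfit(P[:,0],P[:,1],1); r=P[:,1]-np.polyval(k,P[:,0]); g=abs(r)<3; k=np.polyfit(P[g,0],P[g,1],1); print('edge y at x=491',np.polyval(k,491),np.degrees(k[0]),g.sum())
vt=[np.nonzero(h[:,u])[0][0]-.5 for u in range(270,375)]
T=onplane(cp,np.c_[range(270,375),vt],8); print('far edge x',np.median(T[:,0]), np.degrees(np.polyfit(T[:,1],T[:,0],1)[0]))
m=seg(f['im'],'red',(270,160,370,425))>0
C=[];W=[]
for v in range(225,290):
    u=np.nonzero(m[v])[0]; C.append(((u[0]+u[-1])/2,v)); W.append(u[-1]-u[0]+1)
P=onplane(cp,C,159); k=np.polyfit(P[:,0],P[:,1],1); print('driver axis y at 491',np.polyval(k,491),np.degrees(k[0]))
v=np.nonzero(m[:,326])[0][0]; print('cap top row',v, [onplane(cp,[(326,v)],z)[0].round(1) for z in (174,159)])
# top and side fresh
for n in ('top','side'):
    im,d=get_image(n); np.savez(n+'1.npz',im=im,d=d); cv2.imwrite(f'pics/{n}1.png',cv2.resize((im[120:270,200:340] if n=='top' else im[170:320,190:330]),None,fx=4,fy=4,interpolation=cv2.INTER_CUBIC)[...,::-1])
E
```

```text
edge y at x=491 203.3283156329493 0.4709721603368256 65
edge y at x=491 106.06813353313127 0.6662968037221514 65Traceback (most recent call last):
  File "<stdin>", line 9, in <module>
IndexError: index 0 is out of bounds for axis 0 with size 0
```

```bash
python3 - <<'E'
from seg import *
st=ctrl.read_state(); f=np.load('w2.npz'); cp=campose('wrist',st)
h=seg(f['im'],'teal',(240,110,400,310))>0
us=[u for u in range(265,378) if h[:160,u].any() and not 308<u<342]
T=onplane(cp,[(u,np.nonzero(h[:,u])[0][0]-.5) for u in us],8); print('far edge x',np.median(T[:,0]))
m=seg(f['im'],'red',(270,160,370,425))>0
C=[]
for v in range(225,290):
    u=np.nonzero(m[v])[0]; C.append(((u[0]+u[-1])/2,v))
P=onplane(cp,C,159); k=np.polyfit(P[:,0],P[:,1],1); print('driver axis y at 491',np.polyval(k,491),np.degrees(k[0]))
v=np.nonzero(m[:,345])[0][0]; print('cap top row',v, [onplane(cp,[(345,v)],z)[0].round(1) for z in (174,159)])
for n in ('top','side'):
    im,d=get_image(n); np.savez(n+'1.npz',im=im,d=d); cv2.imwrite(f'pics/{n}1.png',cv2.resize((im[120:270,200:340] if n=='top' else im[170:320,190:330]),None,fx=4,fy=4,interpolation=cv2.INTER_CUBIC)[...,::-1])
E
```

```text
far edge x 572.5362052305827
driver axis y at 491 150.41640185289046 1.4063571750641903
cap top row 168 [array([561.4, 145. , 174. ]), array([559.8, 144.1, 159. ])]
```

View pics/side1.png

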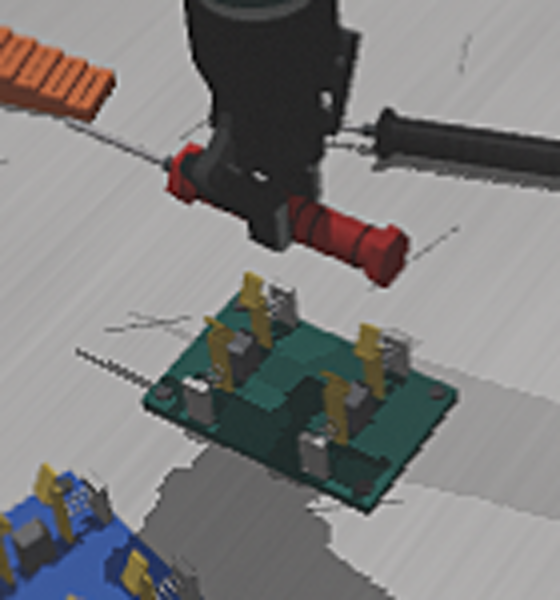

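The side crop shows the gripped driver roughly level above the teal holder, with the jaws free. Both fit along x, so I'll shift +4 mm in y and come down to the mouth.

Request:
play_rows(
  series=[
    [[0.1,0.4,-2,0,0,0,1],[0,0,-3,0,0,0,1],[0,0,-2,0,0,0,1],[0,0,0,0,0,0,1]],
  ],
)

```text
clock: 6.58
eef_pos: [490.5, 154.0, 76.1]
tool_rot: [3.14, 0.003, 0.015]
force: [-0.6, 0.7, -0.1]
width: 21.8
gripper_force: 59.0
```

```bash
python3 w.py teal 8 w3; python3 - <<'E'
from h import *
im=np.load('w3.npz')['im']; a=cv2.resize(im[60:400,180:480],None,fx=1.3,fy=1.3)
s,_=get_image('side'); b=cv2.resize(s[180:318,195:315],None,fx=3.2,fy=3.2,interpolation=cv2.INTER_CUBIC)
b=b[:442]; a=a[:len(b)]; b=b[:len(a)]
cv2.imwrite('pics/m3.png',np.hstack([a,b])[...,::-1])
E
```

```text
[490.5 154.   76.1] [1.7994e+02 1.7000e-01 8.5000e-01] [-0.6  0.7 -0.1] 21.76127563764772 6.575
[ 332  129   78  186 6727] (array([511.4, 128.8]), array([123.7,  45.9]), 0.67) depth 6.999892988288252 (array([511.2, 129.1]), array([124.6,  47.9]), 1.01)
```

View pics/m3.png

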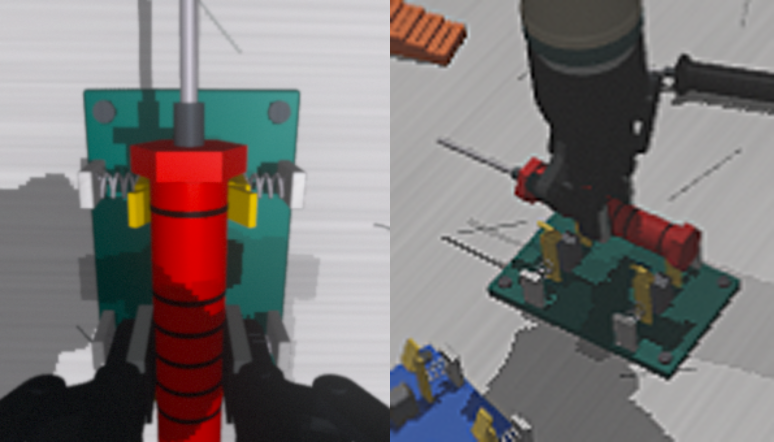

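The jaws flank the handle symmetrically, just inside the far cap. Pressing down.

Request:
play_rows(
  series=[
    [[0.1,-0.05,-0.8,0,0,0,1],[0,0,-0.7,0,0,0,1],[0,0,-0.5,0,0,0,1],[0,0,-0.5,0,0,0,1],[0,0,-0.5,0,0,0,1],[0,0,-0.5,0,0,0,1],[0,0,-0.4,0,0,0,1],[0,0,-0.2,0,0,0,1],[0,0,0,0,0,0,1]],
  ],
)

```text
clock: 7.8
eef_pos: [492.0, 153.7, 35.7]
tool_rot: [3.141, 0.001, 0.015]
force: [0.4, -2.7, -4.4]
width: 22.1
gripper_force: 59.0
```

Request:
play_rows(
  series=[
    [[0,0,-0.15,0,0,0,1],[0,0,-0.15,0,0,0,1],[0,0,0,0,0,0,1]],
  ],
)

```text
clock: 8.18
eef_pos: [492.4, 154.1, 33.8]
tool_rot: [3.142, 0.0, 0.015]
force: [-1.3, -2.7, 3.6]
width: 22.1
gripper_force: 60.0
```

```bash
python3 - <<'E'
from h import *
st=ctrl.read_state(); print(st['eef_pos'],st['force'])
im,_=get_image('wrist'); a=cv2.resize(im[60:400,180:480],None,fx=1.3,fy=1.3)
s,_=get_image('side'); b=cv2.resize(s[180:318,195:315],None,fx=3.2,fy=3.2,interpolation=cv2.INTER_CUBIC)
n=min(len(a),len(b)); cv2.imwrite('pics/m4.png',np.hstack([a[:n],b[:n]])[...,::-1])
E
```

```text
[492.35519612 154.10621851  33.76762091] [-1.251288   -2.69548802  3.55442941]
```

View pics/m4.png

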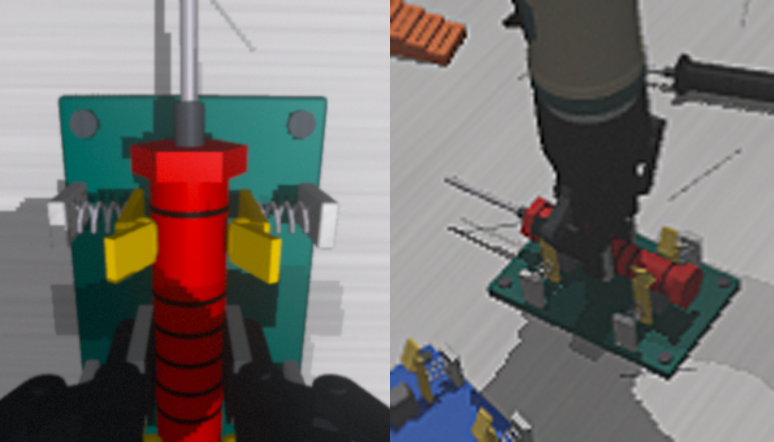

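The jaws have closed over the handle and it is resting. Release, then rise.

Request:
play_rows(
  series=[
    [[0,0,0,0,0,0,0.6],[0,0,0,0,0,0,0.3],[0,0,0,0,0,0,0.1],[0,0,0,0,0,0,0],[0,0,1,0,0,0,0],[0,0,3,0,0,0,0],[0,0,4,0,0,0,0],[0,0,4,0,0,0,0],[0,0,2,0,0,0,0],[0,0,0,0,0,0,0],[0,0,0,0,0,0,0]],
  ],
)

```text
clock: 9.65
eef_pos: [491.9, 154.3, 172.9]
tool_rot: [3.141, 0.001, 0.016]
force: [0.1, -0.8, -0.1]
width: 85.5
gripper_force: 0.0
```

```bash
python3 w.py red 45 w5; python3 - <<'E'
from seg import *
f=np.load('w5.npz'); st=ctrl.read_state(); cp=campose('wrist',st); X=cloud(cp,f['d'])
m=seg(f['im'],'red',(240,100,400,420))>0
for lo,hi in ((430,450),(470,485),(500,520),(535,545)):
    s=m&(X[...,0]>lo)&(X[...,0]<hi)&(X[...,2]>30)&(X[...,2]<80); print(lo,s.sum(),np.percentile(X[s][:,2],95) if s.any() else '')
im=f['im']; a=cv2.resize(im[100:440,180:480],None,fx=1.3,fy=1.3)
s,_=get_image('side'); b=cv2.resize(s[180:318,195:315],None,fx=3.2,fy=3.2,interpolation=cv2.INTER_CUBIC)
n=min(len(a),len(b)); cv2.imwrite('pics/m5.png',np.hstack([a[:n],b[:n]])[...,::-1])
E
```

```text
[491.9 154.3 172.9] [1.7999e+02 5.0000e-02 9.0000e-01] [ 0.1 -0.8 -0.1] 85.47625887875117 9.65
[ 304  148   44  166 4858] (array([488.3, 155.2]), array([144. ,  33.3]), 0.9) depth 54.63059555629664 (array([492.2, 155.3]), array([136.2,  33.3]), 0.89)
430 666 58.20426441487736
470 470 56.125006863322845
500 705 56.060174688563436
535 367 55.979848225862895
```

View pics/m5.png

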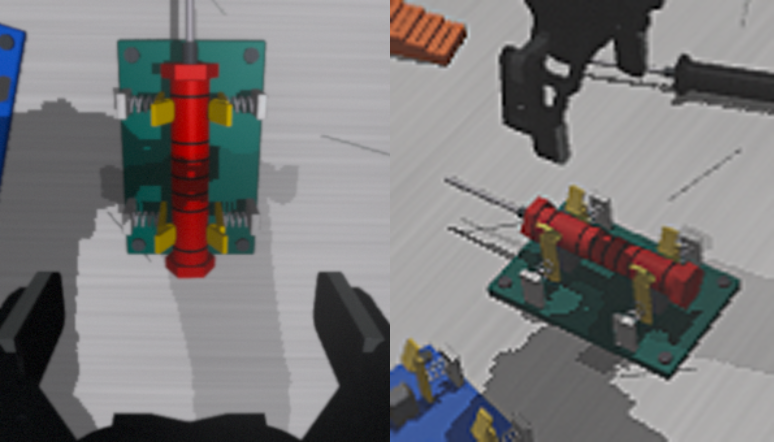

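The driver is in the holder, level (handle top about 56–57 mm), with both pairs of jaws on the handle between the caps.

```bash
python3 -c "
from cell import workorder; print(workorder.finish_job())"
```

```text
the job is handed in; nothing more can be done
None
```

The red driver is home in the teal holder and the job is handed in. Both pairs of yellow jaws are closed on the handle between its caps, the gripper is clear and the black driver was not touched. I have not seen the verdict: the hand-in call returned no score.

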